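# Register a stone blank in the setting jig

## Task

The rectangular stone blank lies loose and askew on the plywood jig. Slide it along the plywood, without lifting it off, until it is fully home: its long edge flush against the long steel rail and its end flush against the short steel stop. Leave it lying flat and still there, and leave the other things on the bench where they are.

Things in the scene. Friction and masses are not known exactly. Their poses are not given: they have to be found in the camera images.
- jig: Jig screwed to the bench: plywood plate 260 mm (x) by 320 mm (y), 12 mm thick, carrying two rigid steel stops, both 22 mm thick, 14 mm high above the plywood, with 4 mm bolt heads on top. Origin: centre of the plate's underside, on the bench. x points away from the robot, y to the left (turned by up to 0.4 rad), z up.
- rail (a point): Long steel rail at the jig's far edge, 190 mm long along the jig's y (from y = -100 to +90 mm). The point is the middle of its working face, which looks to -x, at the foot: x = +90, y = -5, z = +12 mm of the jig; axes as the jig's.
- stop (a point): Short steel end stop near the jig's left edge, 75 mm long along the jig's x (from x = -5 to +70 mm). The point is the middle of its working face, which looks to -y, at the foot: x = +32.5, y = +110, z = +12 mm of the jig; axes as the jig's.
- seat (a point): Point on the jig's upper surface (12 mm above the bench), at x = +55 mm, y = +40 mm of the jig, axes as the jig's: where the centre of the blank's underside comes when the blank is fully home.
- blank: Rectangular blank of pale marble, 140 mm long (its y) by 70 mm wide (its x) by 20 mm thick, about 0.5 kg, loose on the jig's plywood, 30 to 65 mm short of home in the jig's x, 30 to 90 mm short in y, turned by up to 0.35 rad to the jig. Origin at the centre of its underside; z up.
- cup_wheel: Steel grinding cup wheel lying on the bench to the right of the jig: disc 100 mm across, 24 mm high, with a hub 26 mm across rising to 38 mm. Origin at the centre of its underside. Not part of the job.
- hammer: Hammer 240 mm long lying on the bench to the left of the jig, its handle along its x, 26 mm high; origin at mid-length, on the bench. Not part of the job.
- offcut: Square marble offcut 80 by 80 by 20 mm lying on the bench beyond the jig. Origin at the centre of its underside. Not part of the job.
Things that resemble listed ones, but are neither listed nor needed, are in the scene too. What is shaped like the blank but black, red or turquoise is not meant.

How it is judged:
At the end, for the whole second after the job is handed in: The blank lies flat and still on the plywood, its centre within 2.5 mm of its home place both along and across the rail, and its long edge parallel to the rail within 0.025 rad: flush against the rail and the end stop. The robot has let go (x of blank in the frame of seat between -0.0025 and 0.0025 m and y of blank in the frame of seat between -0.0025 and 0.0025 m and z of blank in the frame of seat below 0.003 m and angle between the y axis of blank and the y axis of jig, either way round below 0.025 rad and angle between blank's own z axis and vertical below 0.03 rad and linear speed of blank below 0.01 m/s); the robot touches nothing.
It fails at once if the blank is lifted off the plywood (by more than 10 mm) (z of blank in the frame of seat above 0.01 m).
It fails at once if the cup wheel, the hammer or the offcut is moved by more than 20 mm (distance of any of cup_wheel, hammer, offcut from where it was at the start of the episode above 0.02 m).
It also fails if it takes over 58 s, if anything falls off the work surface, if the arm or the gripper's body presses on something with over 40 N, if the wrist force passes 120 N, or if a joint passes its speed limit or range.

## Robot

A 6-joint arm with a two-finger parallel gripper is mounted at the origin on the work surface. World frame = base frame: x ahead of the robot, y to its left, z up, the work surface at z = 0. Lengths are in m, angles in rad, forces in N, time in s.
With the tool pointing down it reaches from about 0.35 to 0.975 m from the base axis. Payload 4.9 kg.
Tool frame: the origin (TCP) lies at the very end of the fingers, on their centre line; the grasp point (between the pads) lies 19 mm behind it (ctrl.grip_point_offset is the distance from the TCP to the grasp point, in m); z points along the fingers, y is the line along which they close (so a half turn about z gives the same grasp; the last joint's range is limited). The gripper opens to 85 mm and grips with 20 to 120 N. Pads are 22 mm wide; open, the fingers measure 114 mm over their backs; the gripper's body (76 mm by 85 mm) begins 54 mm behind the grasp point. The pads swing forward as they close: fully open they stand 13 mm farther back than shut.
Start: joints at [1.11, 0.053, 1.613, -0, 1.476, -0.119], TCP at [0.209, 0.589, 0.231] pointing down, gripper open.
Joint ranges: [-3.01, 3.01], [-1.01, 2.22], [0.06, 2.58], [-1.02, 4.17], [0.09, 2.62], [-3.14, 3.14]. Speed limits (rad/s): [2.57, 2.57, 3.14, 3.14, 3.14, 3.14].

## Interface

Orientations are given as a rotation vector (axis times angle).
In Python, from station import ctrl gives the robot as it stands.
- The arm moves only by the tool send_rows, never from a script. Its argument "rows" is a list of rows, each a list of 3 entries, a list of its own where there are three numbers: the finger opening in cm, from 0 to 8.54, then the shift along the tool's x, y, z in cm, then the turn about the tool's z in degrees. A call has 1 to 10 rows; each row shifts and turns the commanded pose from where the row before left it, along the tool's axes as they then stand; what a row does not reach is not made up. A row lasts 1/8 s, in which the tool goes at most 62.5 mm and 10.7 degrees, less where a joint would pass 70% of its speed; a pose out of reach is approached as far as the arm can. A call with a gripper value outside its range is refused whole. The fingers move at their own pace and stop on an object; "newtons" is the grip in N (left out, the last holds). Time passes only in rows, so rows that do not move let the fingers close. It gives the time, the measured TCP pose, the force, the opening and the grip force at its end, in the units of the state.
- ctrl.get_obs(): the state, without advancing time (a new reading comes with each control period).
- ctrl.get_image(name): name is "scene" or "top"; returns a dict with "frame" (400x640x3 uint8, red, green, blue), "range_z" (400x640 float32, m along the optical axis (not along the pixel's ray), 0 where there is no reading), "fx", "fy", "cx", "cy" (pixels), "cam_to_world" (4x4, takes a point from camera to world coordinates). Camera axes: x right, y down, z forward; pixel columns grow to the right and rows downward; lengths in m; the calibration is good to about 2 mm. A picture is of the moment at which its call begins.
- ctrl.finish_job(): hands the job in; it is judged then, once.
The state is a dict: "t": time; "q": joint angles; "dq": joint speeds; "effort": joint torques, N m; "tool_pos": TCP position; "tool_rot": TCP orientation; "contact_force": force on the tool from outside, world axes, zero at the start; "wrist_torque": the same for the moment, N m; "opening": finger opening in m; "grip_force": force on a finger pad.
Only numpy, scipy, OpenCV 4.12 (cv2) and the standard library are available. Lean on these libraries where they do the work, as an engineer would, in place of code of your own. Each camera call takes 0.05 s, during which the arm holds its last target. There are 200 camera calls.

## Working session

There is one attempt and no reset: what is moved stays moved. The work goes in short steps, Python scripts to look and compute and a tool call to move; the robot and the scene stay as the last step left them, time stands still between calls to the robot, and variables do not carry over. Pictures are saved under pics/ and viewed, at most 10 in all, crops included, and the job is handed in when it is done.

Besides the shell and the picture viewer there is one more tool, called after "Call:" in YAML: its name, and indented under it one key for each argument. send_rows: Moves the arm, as the interface text tells. Its arguments: {"type":"object","properties":{"rows":{"type":"array","items":{"type":"array"}},"newtons":{"type":"number"}},"required":["rows"]}

```bash
mkdir -p pics
cat > h.py <<'E'
import numpy as np, cv2
from station import ctrl
def grab(n,save=None):
    d=ctrl.get_image(n)
    if save: cv2.imwrite('pics/'+save,d['frame'][:,:,::-1])
    return d
def cast(d,uv,z):
    uv=np.atleast_2d(uv).astype(float)
    r=np.c_[(uv[:,0]-d['cx'])/d['fx'],(uv[:,1]-d['cy'])/d['fy'],np.ones(len(uv))]
    T=np.array(d['cam_to_world']); w=r@T[:3,:3].T; o=T[:3,3]
    return o+w*((z-o[2])/w[:,2])[:,None]
E
python3 - <<'E'
from h import *
for n in('top','scene'):
    d=grab(n,n+'1.png'); print(n,d['fx'],np.round(d['cam_to_world'],3).tolist())
o=ctrl.get_obs(); print(o['tool_pos'],o['tool_rot'],o['contact_force'],o['t'])
E
```

```text
top 377.52181462327195 [[-0.029, -0.987, 0.157, 0.394], [-0.999, 0.025, -0.026, 0.029], [0.022, -0.157, -0.987, 1.005], [0.0, 0.0, 0.0, 1.0]]
scene 432.2276665662755 [[-0.608, 0.665, -0.433, 1.129], [0.794, 0.512, -0.329, 0.446], [0.003, -0.544, -0.839, 1.115], [0.0, 0.0, 0.0, 1.0]]
[0.20924288 0.58832844 0.23015964] [-5.34220730e-01 -3.09528707e+00  2.86780849e-03] [-0.37372015 -0.09650906  0.22376515] 0.1
```

View pics/top1.png

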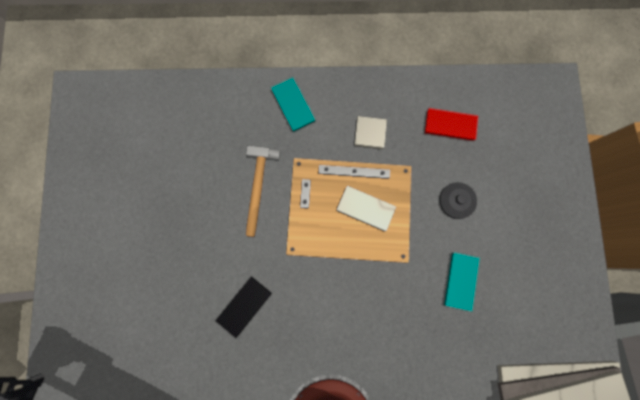

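View pics/scene1.png

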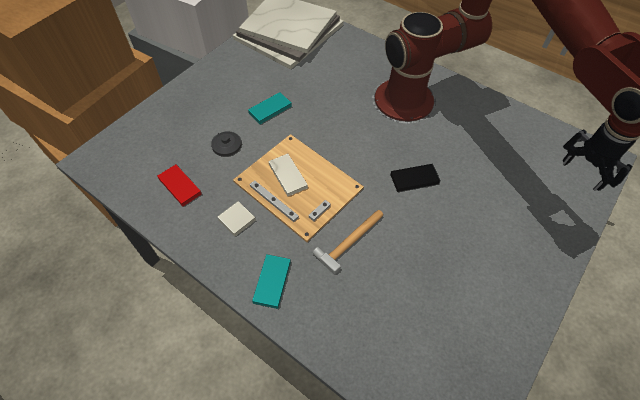

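Top view: the blank is the pale rectangle at (366,208) on the plywood. Things it could be taken for are the square pale offcut (371,132), black (244,307), red (451,124), turquoise (293,104) and (461,281), and the stacked slabs (570,385). The rail is at (353,172), the stop at (306,194), the hammer at (257,190) and the cup wheel at (458,200). By the description I choose (366,208).

```bash
cat >> h.py <<'E'
def biggest(m,box):
    k=np.zeros_like(m); x0,y0,x1,y1=box; k[y0:y1,x0:x1]=m[y0:y1,x0:x1]
    k=cv2.morphologyEx(k,cv2.MORPH_CLOSE,np.ones((3,3),np.uint8))
    return max(cv2.findContours(k,cv2.RETR_EXTERNAL,cv2.CHAIN_APPROX_NONE)[0],key=cv2.contourArea)
def rect(d,c,z):
    p=cast(d,c.reshape(-1,2),z)[:,:2]
    (cx,cy),(w,h),a=cv2.minAreaRect((p*1000).astype(np.float32))
    if w<h: w,h,a=h,w,a-90
    a=(a+0)%180  # long axis direction deg from world x
    return np.array([cx,cy]),w,h,a
def white(d): # pale marble
    hsv=cv2.cvtColor(d['frame'],cv2.COLOR_RGB2HSV); return cv2.inRange(hsv,(0,0,175),(179,50,255))
def wood(d):
    hsv=cv2.cvtColor(d['frame'],cv2.COLOR_RGB2HSV); return cv2.inRange(hsv,(8,70,110),(25,255,255))
E
python3 - <<'E'
from h import *
d=grab('top')
j=biggest(wood(d),(280,145,420,270)); b=biggest(white(d),(325,181,405,240))
print('jig',rect(d,j,.012)); print('blank',rect(d,b,.032))
hsv=cv2.cvtColor(d['frame'],cv2.COLOR_RGB2HSV)
g=cv2.inRange(hsv,(0,0,100),(179,60,255))
r=biggest(g,(310,160,398,183)); s=biggest(g,(298,176,316,212))
print('rail',rect(d,r,.026),'stop',rect(d,s,.026))
im=d['frame'][:,:,::-1].copy()
for c in (j,b,r,s): cv2.drawContours(im,[c],-1,(255,0,255),1)
cv2.imwrite('pics/crop.png',cv2.resize(im[140:275,270:430],None,fx=4.4,fy=4.4,interpolation=cv2.INTER_NEAREST))
E
```

```text
jig (array([533.09661865, -69.06362915]), 323.2186584472656, 262.72900390625, 84.72427368164062)
blank (array([ 532.68597412, -110.02566528]), 138.61227416992188, 68.31355285644531, 64.77118682861328)
rail (array([632.54003906, -83.20915222]), 188.09588623046875, 23.384967803955078, 84.67939758300781) stop (array([576.37640381,  48.56295395]), 75.38533782958984, 21.777000427246094, 173.99464416503906)
```

View pics/crop.png

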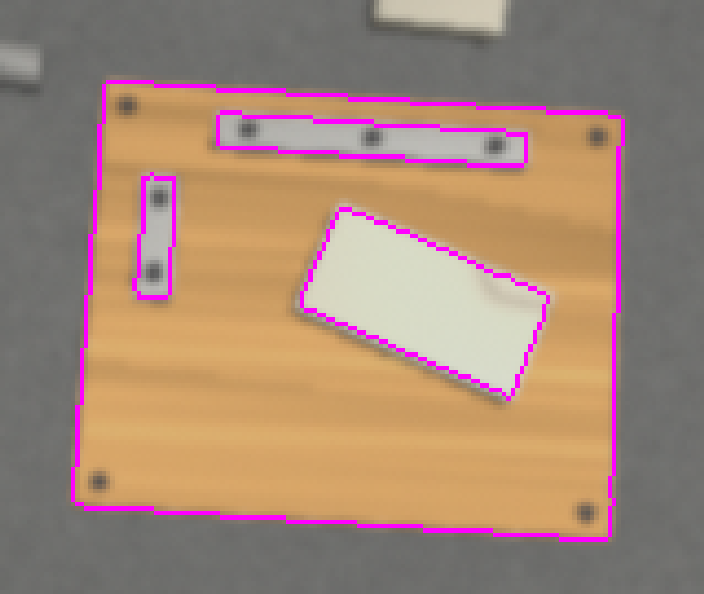

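The crop confirms the choice: a pale 140×70 rectangle on the plywood (blank centre at crop px (425,302)), with the outline fits sound. Jig yaw is −5.3°, and the blank is at jig (3, −41) mm, turned −20°. Plan: turn the tool so tool x = −jig x and tool y = jig y, then push with two fingertips, first toward the rail and then toward the stop.

Call:
send_rows:
  rows:
    - [5,[0,0,0],-7.15]
    - [5,[0,0,0],-7.15]
    - [5,[-2.48,-5.5,0],0]
    - [5,[-2.48,-5.5,0],0]
    - [5,[-2.48,-5.5,0],0]
    - [5,[-2.48,-5.5,0],0]
    - [5,[-2.48,-5.5,0],0]
    - [5,[-2.48,-5.5,0],0]
    - [5,[-2.48,-5.5,0],0]
    - [5,[-2.48,-5.5,0],0]

```text
t: 1.4
tool_pos: [0.3666, 0.1306, 0.2312]
tool_rot: [0.144, 3.137, 0.0]
contact_force: [1.3, 1.0, 0.5]
opening: 0.0493
grip_force: 0.0
```

```bash
cat >> h.py <<'E'
from scipy.spatial.transform import Rotation as Ro
YAW=np.radians(-5.3); O=np.array([533.1,-69.1])
EX=np.array([np.cos(YAW),np.sin(YAW)]); EY=np.array([-EX[1],EX[0]])
def jig(p): p=np.asarray(p)-O; return np.round([p@EX,p@EY],1)
def tool():
    o=ctrl.get_obs(); R=Ro.from_rotvec(o['tool_rot']).as_matrix(); f=o['contact_force']
    print('t',round(o['t'],2),'tool jig',jig(np.array(o['tool_pos'][:2])*1000),'z',round(o['tool_pos'][2]*1000,1),
     'y-ang vs jig y',round(np.degrees(np.arctan2(R[1,1],R[0,1])-YAW)-90,2),'F',np.round(f,1),'open',round(o['opening']*1000,1))
def blank():
    d=grab('top'); c,w,h,a=rect(d,biggest(white(d),(300,181,405,240)),.032)
    print('blank jig',jig(c),'w,h',round(w),round(h),'ang vs jig',round(a-90-np.degrees(YAW),2))
E
python3 -c "from h import *; tool()"
```

```text
t 1.4 tool jig [-184.3  183.5] z 231.2 y-ang vs jig y 0.04 F [1.3 1.  0.5] open 49.3
```

Call:
send_rows:
  rows:
    - [5,[-2.48,-5.6,0],0]
    - [5,[-2.48,-5.6,0],0]
    - [5,[-2.48,-5.6,0],0]
    - [5,[-2.48,-5.6,0],0]
    - [5,[0,0,5],0]
    - [5,[0,0,5],0]
    - [5,[0,0,5],0]
    - [5,[0,0,3.6],0]
    - [5,[0,0,1.5],0]
    - [5,[0,0,1.3],0]

```text
t: 2.65
tool_pos: [0.4452, -0.1, 0.0174]
tool_rot: [0.145, 3.137, -0.001]
contact_force: [-0.4, 0.5, 0.5]
opening: 0.0498
grip_force: 0.0
```

```bash
python3 -c "
from h import *; tool(); grab('scene','s2.png')
import cv2; cv2.imwrite('pics/s2c.png',cv2.resize(cv2.imread('pics/s2.png')[110:250,210:380],None,fx=4,fy=4))"
```

```text
t 2.65 tool jig [-84.6 -38.8] z 17.4 y-ang vs jig y 0.02 F [-0.4  0.5  0.5] open 49.8
```

View pics/s2c.png

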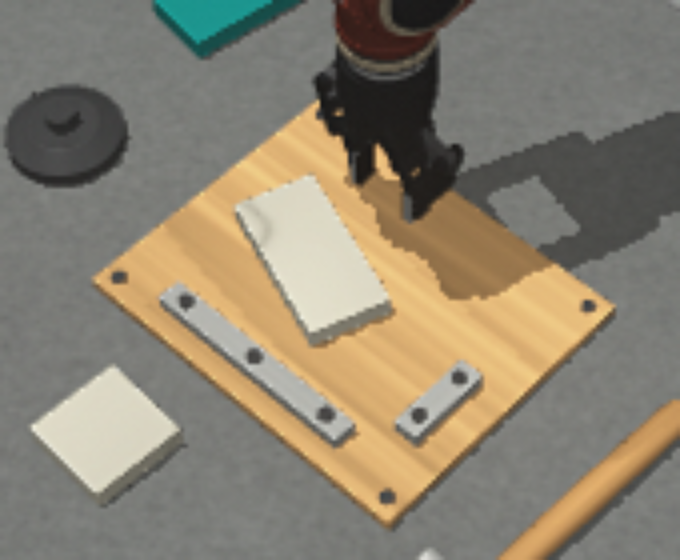

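The open fingertips, at crop px (360,175) and (412,210), stand down clear behind the blank's near long edge. I'll push toward the rail.

Call:
send_rows:
  rows:
    - [5,[-1.0,0,0.15],0]
    - [5,[-0.5,0,0],0]
    - [5,[-0.5,0,0],0]
    - [5,[-0.5,0,0],0]
    - [5,[-0.5,0,0],0]
    - [5,[-0.5,0,0],0]
    - [5,[-0.5,0,0],0]
    - [5,[-0.5,0,0],0]
    - [5,[-0.5,0,0],0]
    - [5,[-0.5,0,0],0]

```text
t: 3.95
tool_pos: [0.4997, -0.1048, 0.0157]
tool_rot: [-0.145, -3.138, -0.0]
contact_force: [-2.0, -1.1, -0.6]
opening: 0.0501
grip_force: 0.8
```

```bash
python3 -c "
from h import *; tool(); blank()
d=grab('top','t3.png'); cv2.imwrite('pics/t3c.png',cv2.resize(d['frame'][140:275,270:430,::-1],None,fx=4,fy=4))"
```

```text
t 3.95 tool jig [-30.  -38.7] z 15.7 y-ang vs jig y 0.02 F [-2.  -1.1 -0.6] open 50.1
blank jig [31.9 18.7] w,h 69 30 ang vs jig 80.42
```

View pics/t3c.png

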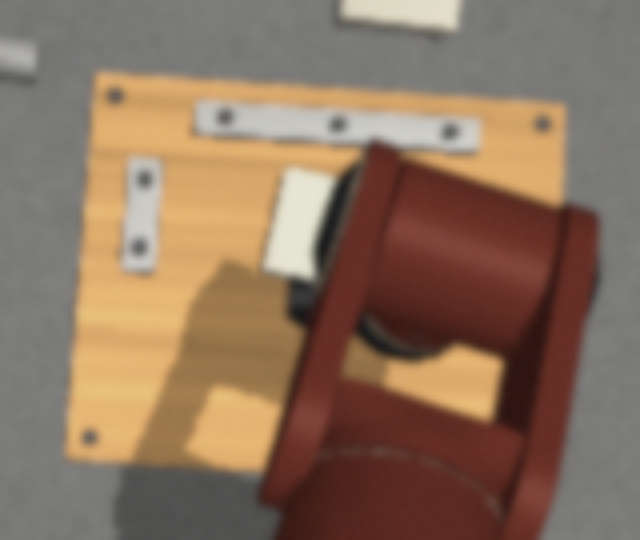

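The arm hides most of the blank. Its left end (crop px 300,225) shows about −10° left to turn and about 20 mm to the rail. I'll keep pushing.

Call:
send_rows:
  rows:
    - [5,[-0.3,0,0],0]
    - [5,[-0.3,0,0],0]
    - [5,[-0.3,0,0],0]
    - [5,[-0.3,0,0],0]
    - [5,[-0.3,0,0],0]
    - [5,[-0.3,0,0],0]
    - [5,[-0.2,0,0],0]
    - [5,[-0.2,0,0],0]
    - [5,[-0.2,0,0],0]
    - [5,[-0.2,0,0],0]

```text
t: 5.3
tool_pos: [0.5252, -0.107, 0.0158]
tool_rot: [-0.144, -3.138, -0.001]
contact_force: [-3.1, 0.8, 1.0]
opening: 0.0501
grip_force: 1.7
```

```bash
python3 -c "
from h import *; tool(); blank()"
```

```text
t 5.3 tool jig [ -4.3 -38.5] z 15.8 y-ang vs jig y 0.03 F [-3.1  0.8  1. ] open 50.1
blank jig [46.4 21.9] w,h 48 37 ang vs jig 93.34
```

Call:
send_rows:
  rows:
    - [5,[1.5,0,0],0]
    - [5,[0,0,-4],0]
    - [5,[0,-5.2,-2],10.6]
    - [5,[0,0,0],10.6]
    - [5,[0,0,0],10.6]
    - [5,[0,0,0],10.6]
    - [5,[0,0,0],10.6]
    - [5,[0,0,0],10.6]
    - [5,[0,0,0],10.6]
    - [5,[0,0,0],10.6]

```text
t: 6.6
tool_pos: [0.5052, -0.1574, 0.0758]
tool_rot: [2.229, 2.212, 0.001]
contact_force: [0.2, 0.2, -0.7]
opening: 0.0504
grip_force: 0.0
```

```bash
python3 -c "
from h import *; tool(); print(ctrl.get_obs()['q'][5]); blank()"
```

```text
t 6.6 tool jig [-19.6 -90.5] z 75.8 y-ang vs jig y -85.14 F [ 0.2  0.2 -0.7] open 50.4
-0.43541738510855715
blank jig [ 39.9 -20.9] w,h 122 67 ang vs jig 3.94
```

Call:
send_rows:
  rows:
    - [5,[0,0,0],4.86]
    - [5,[-4,0,0],0]
    - [5,[-2.5,3,0],0]
    - [5,[0,3,0],0]
    - [5,[0,0,0],0]

```text
t: 7.28
tool_pos: [0.5608, -0.228, 0.0761]
tool_rot: [2.312, 2.125, 0.001]
contact_force: [-0.3, -0.1, 0.1]
opening: 0.0498
grip_force: 0.0
```

```bash
python3 -c "
from h import *; tool(); blank()
d=grab('scene'); c=biggest(white(d),(240,130,340,225));print(rect(d,c,.032)); x,y=np.array(c.reshape(-1,2).mean(0),int)
im=d['frame'][:,:,::-1].copy(); cv2.drawContours(im,[c],-1,(255,0,255),1)
cv2.imwrite('pics/s4c.png',cv2.resize(im[110:250,210:380],None,fx=4,fy=4))"
```

```text
t 7.28 tool jig [  42.3 -155.7] z 76.1 y-ang vs jig y -89.51 F [-0.3 -0.1  0.1] open 49.8
blank jig [40.  -2.3] w,h 85 64 ang vs jig 3.85
(array([575.83758545, -74.22923279]), 83.62284851074219, 68.65373229980469, 84.72157287597656)
```

View pics/s4c.png

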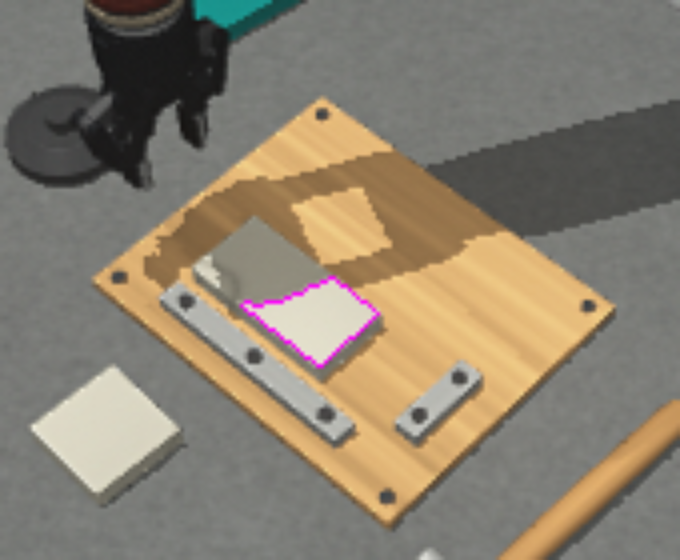

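The blank is nearly parallel, about 10 mm off the rail. Its left end is at crop px (350,340), and its right half is in the arm's shadow. The fingers stand clear past its right end, so I'll descend and push toward the stop.

Call:
send_rows:
  rows:
    - [5,[0,0,3],0.5]
    - [5,[0,0,2],0]
    - [5,[0,0,1],0]
    - [5,[1.5,0,0],0]
    - [5,[1.0,0,0],0]
    - [5,[0.5,0,0],0]
    - [5,[0.5,0,0],0]
    - [5,[0.5,0,0],0]
    - [5,[0.5,0,0],0]
    - [5,[0.5,0,0],0]

```text
t: 8.62
tool_pos: [0.5646, -0.1781, 0.0159]
tool_rot: [2.324, 2.113, -0.001]
contact_force: [-0.4, -2.7, -0.9]
opening: 0.0501
grip_force: 1.1
```

Call:
send_rows:
  rows:
    - [5,[0.5,0,0],0]
    - [5,[0.5,0,0],0]
    - [5,[0.5,0,0],0]
    - [5,[0.5,0,0],0]
    - [5,[0.5,0,0],0]
    - [5,[0.5,0,0],0]
    - [5,[0.5,0,0],0]

```text
t: 9.5
tool_pos: [0.5679, -0.1426, 0.0159]
tool_rot: [2.324, 2.113, -0.0]
contact_force: [0.2, -2.6, 0.7]
opening: 0.0499
grip_force: 1.3
```

```bash
sed -i 's/(0,0,175),(179,50,255)/(0,0,80),(179,70,255)/' h.py
cat >> h.py <<'E'
def blank2(): # left end corners in both views: marble vs steel
    for n in('top','scene'):
        d=grab(n); hsv=cv2.cvtColor(d['frame'],cv2.COLOR_RGB2HSV); m=cv2.inRange(hsv,(0,0,175),(179,50,255))
        box=(300,178,405,240) if n=='top' else (240,130,340,225)
        c=biggest(m,box); w=cast(d,c.reshape(-1,2),.032)[:,:2]*1000
        j=np.array([jig(p) for p in w]); r=cv2.minAreaRect(j.astype(np.float32))
        print(n,'x',j[:,0].min(),j[:,0].max(),'y',j[:,1].min(),j[:,1].max(),'rect',np.round(r[0],1),np.round(r[1],1),round(r[2],2))
E
python3 -c "
from h import *; tool(); blank2()"
```

```text
t 9.5 tool jig [ 41.5 -70. ] z 15.9 y-ang vs jig y -90.14 F [ 0.2 -2.6  0.7] open 49.9
top x 8.0 77.0 y 31.4 80.0 rect [42.4 56.4] [47.5 70.2] 87.64
scene x 92.9 113.1 y -93.9 92.3 rect [103.2  -0.8] [ 19.9 186.2] 0.27
```

Call:
send_rows:
  rows:
    - [5,[0.5,0,0],0]
    - [5,[0.5,0,0],0]
    - [5,[0.5,0,0],0]
    - [5,[0.5,0,0],0]
    - [5,[0.4,0,0],0]
    - [5,[0.2,0,0],0]
    - [5,[0.1,0,0],0]

```text
t: 10.48
tool_pos: [0.5704, -0.1159, 0.0157]
tool_rot: [-2.324, -2.114, 0.0]
contact_force: [-0.1, -2.8, -0.1]
opening: 0.0502
grip_force: 1.1
```

```bash
python3 -c "
from h import *; tool(); blank2()"
```

```text
t 10.47 tool jig [ 41.4 -43.2] z 15.7 y-ang vs jig y -90.14 F [-0.1 -2.8 -0.1] open 50.2
top x -6.1 75.5 y 60.5 131.2 rect [34.8 94.8] [77.3 73.7] 3.95
scene x -1.5 77.3 y 61.4 133.8 rect [37.9 97.7] [71.8 79.3] 89.4
```

Call:
send_rows:
  rows:
    - [5,[-1.5,0,0],0]
    - [5,[0,0,-5],0]
    - [5,[5,-3.5,0],-10.6]
    - [5,[0,0,0],-10.6]
    - [5,[0,0,0],-10.6]
    - [5,[0,0,0],-10.6]
    - [5,[0,0,0],-10.6]
    - [5,[0,0,0],-10.6]
    - [5,[0,0,0],-10.6]
    - [5,[0,0,0],-10.6]

```text
t: 11.82
tool_pos: [0.5388, -0.0785, 0.0657]
tool_rot: [-0.283, -3.129, -0.001]
contact_force: [-0.6, -1.1, 0.0]
opening: 0.05
grip_force: 0.0
```

Call:
send_rows:
  rows:
    - [5,[0,0,0],-5.06]
    - [5,[3.5,4.5,0],0]
    - [5,[0,0,0],0]

```text
t: 12.2
tool_pos: [0.5062, -0.0281, 0.0646]
tool_rot: [-0.15, -3.135, -0.002]
contact_force: [0.3, -0.1, 0.2]
opening: 0.05
grip_force: 0.0
```

```bash
python3 -c "
from h import *; tool()"
```

```text
t 12.2 tool jig [-30.6  38.3] z 64.6 y-ang vs jig y -0.17 F [ 0.3 -0.1  0.2] open 50.0
```

Call:
send_rows:
  rows:
    - [5,[0,0,3],-0.2]
    - [5,[0,0,1.9],0]
    - [5,[-1.0,0,0],0]
    - [5,[-0.8,0,0],0]
    - [5,[-0.5,0,0],0]
    - [5,[-0.4,0,0],0]
    - [5,[-0.3,0,0],0]
    - [5,[-0.3,0,0],0]
    - [5,[-0.2,0,0],0]
    - [5,[-0.1,0,0],0]

```text
t: 13.45
tool_pos: [0.5442, -0.033, 0.0168]
tool_rot: [-0.147, -3.138, -0.0]
contact_force: [-2.7, 1.4, 2.4]
opening: 0.0501
grip_force: 1.7
```

Call:
send_rows:
  rows:
    - [5,[-0.1,0,0],0]
    - [5,[-0.1,0,0],0]

```text
t: 13.7
tool_pos: [0.5448, -0.033, 0.0165]
tool_rot: [-0.147, -3.134, -0.0]
contact_force: [-9.5, 0.8, 6.9]
opening: 0.05
grip_force: 4.6
```

```bash
python3 -c "
from h import *; tool()"
```

```text
t 13.7 tool jig [ 8.4 37. ] z 16.5 y-ang vs jig y -0.06 F [-9.5  0.8  6.9] open 50.0
```

Force is rising at tool x≈8.4, where flush was expected, so it's against the rail. One more nudge, then I'll go back round to push the end home.

Call:
send_rows:
  rows:
    - [5,[-0.1,0,0],0]
    - [5,[0,0,0],0]

```text
t: 13.95
tool_pos: [0.5449, -0.0331, 0.0163]
tool_rot: [-0.146, -3.132, -0.001]
contact_force: [-10.6, 0.4, 7.4]
opening: 0.0498
grip_force: 5.3
```

Call:
send_rows:
  rows:
    - [5,[0.5,0,0],0]
    - [5,[2,0,0],0]
    - [5,[0,0,-5],0]
    - [5,[0,-5.5,0],10.6]
    - [5,[0,0,0],10.6]
    - [5,[0,0,0],10.6]
    - [5,[0,0,0],10.6]
    - [5,[0,0,0],10.6]
    - [5,[0,0,0],10.6]
    - [5,[0,0,0],10.6]

```text
t: 15.2
tool_pos: [0.5181, -0.086, 0.0671]
tool_rot: [2.017, 2.406, 0.002]
contact_force: [-0.4, 0.2, -0.1]
opening: 0.0497
grip_force: 0.0
```

Call:
send_rows:
  rows:
    - [5,[0,0,0],10.6]
    - [5,[0,0,0],5.1]
    - [5,[-5,3.5,0],0]
    - [5,[0,3.5,0],0]
    - [5,[0,0,0],0]

```text
t: 15.82
tool_pos: [0.5847, -0.1431, 0.0675]
tool_rot: [2.32, 2.114, 0.003]
contact_force: [-0.0, 0.1, 0.3]
opening: 0.0502
grip_force: 0.0
```

```bash
python3 -c "
from h import *; tool(); blank2()"
```

```text
t 15.82 tool jig [ 58.2 -68.9] z 67.5 y-ang vs jig y -90.01 F [-0.   0.1  0.3] open 50.2
top x -6.1 76.6 y 50.1 131.2 rect [35.2 89.5] [77.4 84.3] 3.95
scene x -1.5 113.1 y -29.2 133.8 rect [76.  68.6] [ 85.4 187.2] 31.88
```

Call:
send_rows:
  rows:
    - [4,[0,-1.2,2],0]
    - [4,[0,0,2],0]
    - [4,[0,0,1.1],0]
    - [4,[1,0,0],0]
    - [4,[0.8,0,0],0]
    - [4,[0.4,0,0],0]
    - [4,[0.2,0,0],0]
    - [4,[0.2,0,0],0]

```text
t: 16.92
tool_pos: [0.5731, -0.1154, 0.0163]
tool_rot: [2.32, 2.116, -0.0]
contact_force: [0.6, -1.9, 0.2]
opening: 0.0399
grip_force: 1.3
```

Call:
send_rows:
  rows:
    - [4,[0.1,0,0],0]
    - [4,[0.1,0,0],0]

```text
t: 17.18
tool_pos: [0.5733, -0.1137, 0.0163]
tool_rot: [2.321, 2.115, -0.0]
contact_force: [-0.5, -3.6, 0.7]
opening: 0.0401
grip_force: 1.6
```

```bash
python3 -c "
from h import *; tool()"
```

```text
t 17.18 tool jig [ 44.1 -40.7] z 16.3 y-ang vs jig y -90.0 F [-0.5 -3.6  0.7] open 40.1
```

Call:
send_rows:
  rows:
    - [4,[0.1,0,0],0]
    - [4,[0,0,0],0]

```text
t: 17.42
tool_pos: [0.5733, -0.1136, 0.0163]
tool_rot: [2.32, 2.115, -0.002]
contact_force: [-0.7, -6.6, 1.7]
opening: 0.0403
grip_force: 3.4
```

Call:
send_rows:
  rows:
    - [4,[0.1,0,0],0]
    - [4,[0,0,0],0]

```text
t: 17.68
tool_pos: [0.5734, -0.1135, 0.0164]
tool_rot: [2.318, 2.114, -0.004]
contact_force: [-0.7, -10.3, 0.8]
opening: 0.04
grip_force: 5.0
```

The blank is firm against the stop at 10 N. I'll retreat clear and look.

Call:
send_rows:
  rows:
    - [4,[-0.5,0,0],0]
    - [4,[-1.5,0,0],0]
    - [4,[0,0,-5],0]
    - [4,[0,-5,-3],0]
    - [4,[0,-5,-3],0]
    - [4,[-3,-5,-3],0]
    - [4,[-5,-3,0],0]
    - [4,[-5,-3,0],0]
    - [4,[-5,0,0],0]
    - [4,[-5,0,0],0]

```text
t: 18.92
tool_pos: [0.3425, -0.3411, 0.1545]
tool_rot: [2.322, 2.115, 0.001]
contact_force: [-0.3, -0.6, 0.1]
opening: 0.04
grip_force: 0.0
```

```bash
python3 -c "
from h import *; tool()
for n,b in(('top',(270,140,430,275)),('scene',(210,110,380,250))):
    d=grab(n); hsv=cv2.cvtColor(d['frame'],cv2.COLOR_RGB2HSV); 
    cv2.imwrite('pics/f_%s.png'%n,cv2.resize(d['frame'][b[1]:b[3],b[0]:b[2],::-1],None,fx=4,fy=4,interpolation=cv2.INTER_CUBIC))
"; python3 -c "
import cv2,numpy as np
a=cv2.imread('pics/f_top.png');b=cv2.imread('pics/f_scene.png')
cv2.imwrite('pics/both.png',np.vstack([a[40:300],b[150:400,:640]]))"
```

```text
t 18.93 tool jig [-164.6 -288.5] z 154.5 y-ang vs jig y -90.04 F [-0.3 -0.6  0.1] open 40.0
```

View pics/both.png

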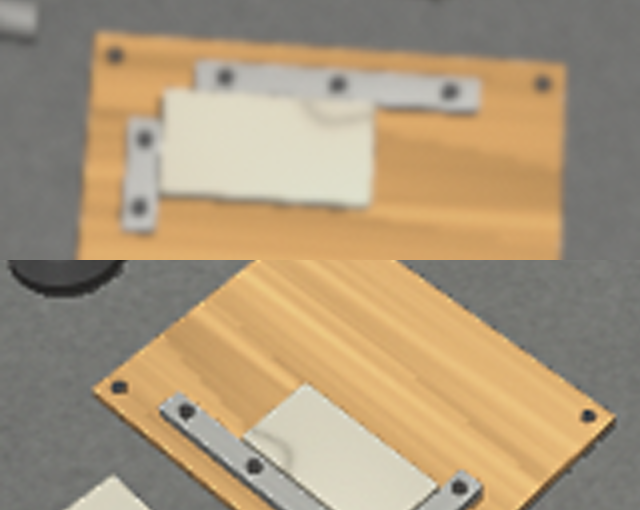

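The blank (top panel, centre px (268,147)) looks flush to the rail above and the stop at left. I'll check its two free edges numerically; at home they should be at x=20 and y=−30.

```bash
python3 -c "
from h import *
d=grab('top'); hsv=cv2.cvtColor(d['frame'],cv2.COLOR_RGB2HSV)
m=((hsv[...,1]<60)&(d['frame'][...,0].astype(int)-d['frame'][...,2]>6)&(hsv[...,2]>150)).astype(np.uint8)*255
for n,mm in(('marble',m),('pale',cv2.inRange(hsv,(0,0,150),(179,70,255)))):
    c=biggest(mm,(300,150,400,240)); P=np.array([jig(p) for p in cast(d,c.reshape(-1,2),.032)[:,:2]*1000])
    near=P[(P[:,0]<27)&(P[:,1]>-22)&(P[:,1]<95)]; rt=P[(P[:,1]<-22)&(P[:,0]>27)&(P[:,0]<80)]
    f=np.polyfit(near[:,1],near[:,0],1); print(n,'near x',np.median(near[:,0]),'slope rad',-f[0],'right y',np.median(rt[:,1]),cv2.minAreaRect(P.astype(np.float32)))
"
```

```text
marble near x 19.9 slope rad -0.007496629954094339 right y -27.75 ((66.68121337890625, 19.597549438476562), (108.15332794189453, 244.7860107421875), 10.250777244567871)
pale near x 19.4 slope rad -0.0076552023565866455 right y -28.65 ((66.78837585449219, 19.752029418945312), (108.4192123413086, 245.0518798828125), 10.250777244567871)
```

Within about 1 mm, at pixel accuracy. One last gentle press on the long edge will make sure the end push didn't open a gap at the rail.

Call:
send_rows:
  rows:
    - [5,[5.5,2,0],0]
    - [5,[5.5,2,0],0]
    - [5,[5.5,2,0],0]
    - [5,[5.5,2,0],0]
    - [5,[5.5,2,0],-10.6]
    - [5,[0,0,0],-10.6]
    - [5,[0,0,0],-10.6]
    - [5,[0,0,0],-10.6]
    - [5,[0,0,0],-10.6]
    - [5,[0,0,0],-10.6]

```text
t: 20.32
tool_pos: [0.4677, -0.0737, 0.154]
tool_rot: [-0.846, -3.025, -0.001]
contact_force: [0.7, 0.2, -0.2]
opening: 0.0498
grip_force: 0.0
```

Call:
send_rows:
  rows:
    - [5,[0,0,0],-10.6]
    - [5,[0,0,0],-10.6]
    - [5,[0,0,0],-5.2]
    - [5,[-1,4.5,5],0]
    - [5,[0,0,4],0]
    - [5,[0,0,0],0]

```text
t: 21.08
tool_pos: [0.4776, -0.0326, 0.0647]
tool_rot: [-0.142, -3.13, -0.003]
contact_force: [0.4, 1.1, 0.9]
opening: 0.0503
grip_force: 0.0
```

```bash
python3 -c "
from h import *; tool()"
```

```text
t 21.07 tool jig [-58.7  31.2] z 64.7 y-ang vs jig y 0.12 F [0.4 1.1 0.9] open 50.3
```

Call:
send_rows:
  rows:
    - [5,[-1,0.9,3],0.1]
    - [5,[-1,0,1.8],0]
    - [5,[-1.5,0,0],0]
    - [5,[-1.0,0,0],0]
    - [5,[-0.8,0,0],0]
    - [5,[-0.5,0,0],0]
    - [5,[-0.3,0,0],0]
    - [5,[-0.2,0,0],0]
    - [5,[-0.2,0,0],0]

```text
t: 22.2
tool_pos: [0.5451, -0.0313, 0.02]
tool_rot: [-0.147, -3.133, -0.001]
contact_force: [-9.8, 0.6, 5.9]
opening: 0.0502
grip_force: 4.3
```

Call:
send_rows:
  rows:
    - [5,[-0.1,0,0],0]
    - [5,[-0.1,0,0],0]

```text
t: 22.45
tool_pos: [0.5451, -0.0312, 0.0195]
tool_rot: [-0.146, -3.128, -0.001]
contact_force: [-13.9, 1.2, 10.4]
opening: 0.05
grip_force: 6.8
```

```bash
python3 -c "
from h import *; tool()"
```

```text
t 22.45 tool jig [ 8.5 38.8] z 19.5 y-ang vs jig y -0.05 F [-13.9   1.2  10.4] open 50.0
```

Same contact position (8.5) at 14 N, so the blank is flush on the rail. I'll retreat and look once more.

Call:
send_rows:
  rows:
    - [5,[0.5,0,0],0]
    - [5,[2,0,0],0]
    - [5,[4,0,0],0]
    - [5,[3,0,-4],0]
    - [5,[2,-2,-5],0]
    - [5,[0,-6,0],0]
    - [5,[0,-6,0],0]
    - [5,[0,-6,0],0]
    - [5,[0,-6,0],0]
    - [5,[0,-6,0],0]

```text
t: 23.7
tool_pos: [0.404, -0.3418, 0.1107]
tool_rot: [0.148, 3.137, -0.002]
contact_force: [0.1, 0.3, 0.3]
opening: 0.05
grip_force: 0.0
```

```bash
python3 -c "
from h import *
tool()
d=grab('top'); hsv=cv2.cvtColor(d['frame'],cv2.COLOR_RGB2HSV)
c=biggest(cv2.inRange(hsv,(0,0,150),(179,70,255)),(300,150,400,240)); P=np.array([jig(p) for p in cast(d,c.reshape(-1,2),.032)[:,:2]*1000])
near=P[(P[:,0]<27)&(P[:,1]>-22)&(P[:,1]<95)]; rt=P[(P[:,1]<-22)&(P[:,0]>27)&(P[:,0]<80)]
print(near[:,0].mean(),np.polyfit(near[:,1],near[:,0],1)[0],rt[:,1].mean())
cv2.imwrite('pics/end.png',cv2.resize(d['frame'][140:240,270:430,::-1],None,fx=4.9,fy=4.9,interpolation=cv2.INTER_CUBIC))
"
```

```text
t 23.7 tool jig [-103.3 -283.4] z 110.7 y-ang vs jig y -0.11 F [0.1 0.3 0.3] open 50.0
19.524444444444445 0.004860645138573251 -28.695000000000004
```

View pics/end.png

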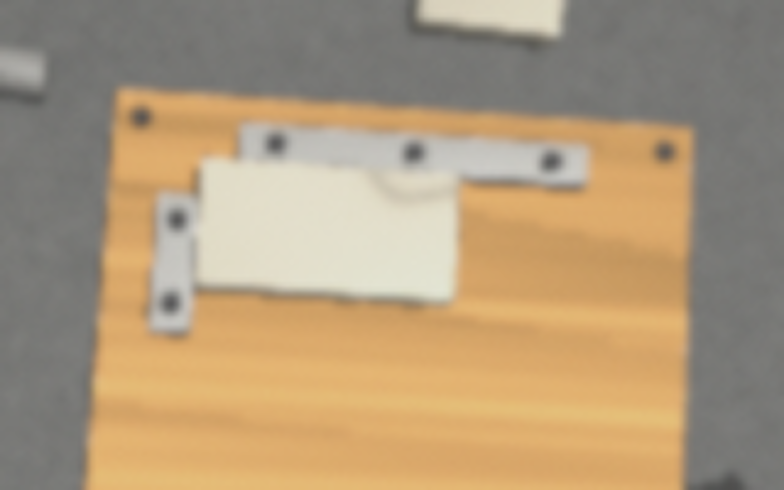

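The blank, centred at crop px (328,230), lies flush against both the rail and the stop, and the arm is clear. I'm handing in.

```bash
python3 -c "
from station import ctrl; print(ctrl.finish_job())"
```

```text
the job is handed in; nothing more can be done
None
```

I slid the blank home and handed the job in at about 24 s. It presses against both rail and stop, its free edges measure within about 1.5 mm of home in the camera, and the arm is clear; no verdict was returned.

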